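# Close the cleaner canister with its push-and-turn cap

## Robot

A 7-joint arm with a two-finger parallel gripper is mounted at the origin on the work surface. World frame = base frame: x ahead of the robot, y to its left, z up, the work surface at z = 0. Lengths are in m, angles in rad, forces in N, time in s.
With the tool pointing down it reaches from about 0.35 to 0.9 m from the base axis. Payload 8.1 kg.
Tool frame: the origin (TCP) lies midway between the tips of the shut fingers; the grasp point (between the pads) lies 19 mm behind it; z points along the fingers, y is the direction in which the jaws open and shut (so a half turn about z gives the same grasp; the last joint's range is limited). The gripper opens to 92 mm and grips with 3 to 60 N. Pads are 19 mm wide; open, the fingers measure 130 mm over their backs; the gripper's body (75 mm by 190 mm) begins 47 mm behind the grasp point.
Start: joints at [-1.343, 0.434, 0.025, 1.573, -0.012, 1.134, -0.075], TCP at [0.203, 0.591, 0.227] pointing down, gripper open.
Joint ranges: [-2.62, 2.62], [-0.44, 2.09], [-1.27, 1.32], [0.08, 2.57], [-1.32, 4.46], [0.12, 2], [-2.74, 2.74]. Speed limits (rad/s): [2.22, 2.22, 3.01, 3.01, 3.14, 3.14, 3.14].

## Interface

Orientations are given as a rotation vector (axis times angle).
In Python, from cell import arm gives the robot as it stands. The module is installed in compiled form; this text tells all that it offers.
- The arm moves only by the tool jog_arm, never from a script. Its argument "increments" is a list of rows, each an object with "slide": the shift along the tool's x, y, z in mm, a list of three; "roll": the turn about the tool's z in rad; "gripper": the opening, from 0 (shut) to 1 (fully open). In form: [{"slide": [x, y, z], "roll": roll, "gripper": gripper}, ...]. A call has exactly 10 rows; each row is the pose to reach, as a shift and turn from the pose commanded when the call began, along the tool's axes at that moment; what a row does not reach only later rows make up. A row lasts 1/12 s, in which the tool goes at most 41.7 mm and 7.16 degrees, less where a joint would pass 70% of its speed; a pose out of reach is approached as far as the arm can. A call with a gripper value outside its range is refused whole. The fingers move at their own pace and stop on an object; "newtons" is the grip in N (left out, the last holds). Time passes only in rows, so rows that repeat a pose let the fingers close, or fill a call up. It gives the time, the measured TCP pose, the force and the opening at its end, in the units of the state.
- arm.observe(): the state, without advancing time (a new reading comes with each control period).
- arm.get_image(name): name is "scene" or "top" or "wrist"; returns a dict with "frame" (420x560x3 uint8, blue, green, red), "depth" (420x560 float32, m along the optical axis (not along the pixel's ray), 0 where there is no reading), "intrinsics" (3x3 intrinsics, pixels), "R" (3x3) and "t" (3): a world point X has camera coordinates R X + t; the wrist camera has in their place "hand_eye" (4x4, takes a point from camera to tool coordinates, whose origin is the TCP and whose axes are the flange's). Camera axes: x right, y down, z forward; pixel columns grow to the right and rows downward; lengths in m; the calibration is good to about 2 mm. A picture is of the moment at which its call begins: read the wrist's pose just before it.
- arm.sign_off(): hands the job in, once; it reports no verdict.
The state is a dict: "clock": time; "joints": joint angles; "dq": joint speeds; "joint_efforts": joint torques, N m; "position": TCP position; "ee_rot": TCP orientation; "force": force on the tool from outside, world axes, zero at the start; "ft_torque": the same for the moment, N m; "width": opening from 0.0 (shut) to 1.0 (fully open).
Only numpy, scipy, OpenCV 4.12 (cv2) and the standard library are available. Lean on these libraries where they do the work, as an engineer would, in place of code of your own. Each camera call takes 0.05 s, during which the arm holds its last target.

## Task

The blue canister of cleaner on the storeroom bench has been left open. Fetch its red cap, set it on the slanted neck, press it down against its spring and turn it clockwise until its inner lugs have passed under the neck's ears and locked, then let go of it. Leave the tin, the oil bottle, the carton and the white beaker where they stand.

Things in the scene. Friction and masses are not known exactly. Their poses are not given: they have to be found in the camera images.
- canister: Blue 5 litre canister, 190 mm long (its x), 140 wide (y), 226 tall plus a carrying handle to 266 over its rear (+x) half; heavy, does not move. Stands in a black spill tray 290 x 200 x 28 mm. Origin: on the bench under its middle, z up. Its -x end, facing roughly towards the robot, has a shoulder sloping at 35 degrees that carries the neck.
- neck: White open neck, a tube 39 mm across standing 34 mm above the shoulder, leaning 35 degrees from vertical towards the canister's -x end. Origin: centre of the rim, 75 mm towards -x of the canister's origin, 227 mm above the bench. z: out along the neck's axis; x: up the slope, in the canister's lengthwise plane; y: the canister's y.
- neck_ears (a point): On the neck's axis 11 mm below the rim, axes as the neck. Two black ears, 52 mm across, start 4 mm below the rim. By angle anticlockwise (seen looking down onto the rim) from the neck's x, and again half a turn on: 36 to 16 deg hump, down to 16 mm below the rim; 16 to -16 catch pocket, underside 11 mm below; -16 to -28 end stop, to 22 mm below. Open gaps: 36 to 152 deg and opposite.
- cap_mid (a point): Red cap, 64 mm across, 54 mm tall, about 82 g, standing open side down on the bench. Point: on its axis half-way up, 27 mm above its lower edge; z: up out of its top; x: along its grip bar. Skirt 32 mm tall with flat top; on that the upright bar, 60 mm long, 14 thick, 22 tall: pinch it across its thickness, fingertips just above the flat top.
- cap_foot (a point): Centre of the cap's lower edge, axes as cap_mid. Bore 56 mm. Just inside the edge, under both ends of the bar, two lugs 24 deg wide, 5 mm tall, reaching in to 44 mm across. They go down in the neck's gaps with the bar 50 to 138 deg anticlockwise (from above) of the neck's x, either way round; about 80 is good. Turned clockwise under the ears, the bar ends in line with the neck's x.
- seal (a joint): Travel of the cap's sprung sealing disc (m, 0 free, 800 N/m). It meets the rim with cap_mid 16 mm above the rim along the neck's axis; the cap first rests at about 15. Pressed to 6 mm or lower (8 N; it stops at 3) the lugs clear the humps and the cap turns. Released when fully turned, it springs up to 11 mm: lugs in the pockets, locked.
- tin_mid (a point): Bystander: red food tin, 75 mm across, 110 mm tall; the point is its centre. It stands on one side of the canister and the cap lies on the other.
- oil_mid (a point): Bystander: yellow oil bottle, 74 mm across, 250 mm tall; the point is on its axis half-way up.
- carton_mid (a point): Bystander: white and orange drink carton, 72 x 72 mm, 207 mm tall; the point is about half-way up.
- beaker_mid (a point): Bystander: white open dosing beaker, 80 mm across, 95 mm tall; the point is on its axis half-way up.
There are look-alikes about, which are no part of the job. Of the things like the part that bears cap_mid, leave any that is green; of the rest the smaller one is meant.

How it is judged:
By the outcome, as a careful person would: the job done as asked, in the order asked, and still so for the second after the job is handed in, with the robot touching nothing.
It also fails if it takes over 54 s, if anything falls off the work surface, if the arm or the gripper's body presses on something with over 40 N, if the wrist force passes 120 N, or if a joint passes its speed limit or range.

## Working session

There is one attempt and no reset: what is moved stays moved. The work goes in short steps, Python scripts to look and compute and a tool call to move; the robot and the scene stay as the last step left them, time stands still between calls to the robot, and variables do not carry over. Pictures are saved under pics/ and viewed, and the job is handed in when it is done.

Besides the shell and the picture viewer there is one more tool, called after "Request:" by a JSON object that holds its "api" and its "payload", one argument or row to a line. jog_arm: Moves the arm, as the interface text tells. Its arguments: {"type":"object","properties":{"increments":{"type":"array"},"newtons":{"type":"number"}},"required":["increments"]}

```bash
mkdir -p pics; ls; cat > h.py <<'E'
import numpy as np, cv2
from cell import arm
from scipy.spatial.transform import Rotation as Ro
def save(n,f): cv2.imwrite('pics/'+n,f)
E
python3 - <<'E'
from h import *
s=arm.observe();print({k:np.round(v,3) for k,v in s.items()})
for n in['scene','top']:
    d=arm.get_image(n);save(n+'0.png',d['frame']);np.savez(n+'0.npz',**d);print(n,d['intrinsics'],d['R'],d['t'])
print(arm.observe()['clock'])
E
```

```text
pics
{'clock': np.float64(0.0), 'joints': array([-1.343,  0.435,  0.025,  1.574, -0.012,  1.134, -0.075]), 'dq': array([ 0.001,  0.   ,  0.002, -0.   ,  0.001, -0.001, -0.001]), 'joint_efforts': array([ 0.0000e+00, -6.6783e+01,  9.8500e-01, -3.1447e+01, -6.1000e-02,
        4.2000e-02,  0.0000e+00]), 'position': array([0.203, 0.591, 0.226]), 'ee_rot': array([-5.170e-01, -3.099e+00,  3.000e-03]), 'force': array([ 0.159, -0.418, -0.283]), 'ft_torque': array([-0.004,  0.009,  0.046]), 'width': np.float64(0.999)}
scene [[499.54411691   0.         274.90709561]
 [  0.         499.54411691 209.3621564 ]
 [  0.           0.           1.        ]] [[ 0.56085755  0.8278689  -0.00847893]
 [ 0.65485839 -0.44986747 -0.60727238]
 [-0.50655631  0.33504081 -0.79444846]] [-0.37781734 -0.25913173  1.81077286]
top [[523.78146714   0.         277.44137112]
 [  0.         523.78146714 198.35163574]
 [  0.           0.           1.        ]] [[ 0.01567594 -0.99982965  0.00974375]
 [-0.98378284 -0.0171643  -0.17854051]
 [ 0.17867734 -0.00678694 -0.98388432]] [0.03323302 0.59591872 1.65744845]
0.1
```

View pics/scene0.png

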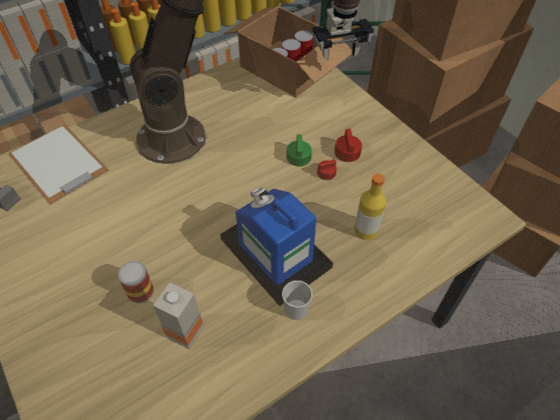

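View pics/top0.png

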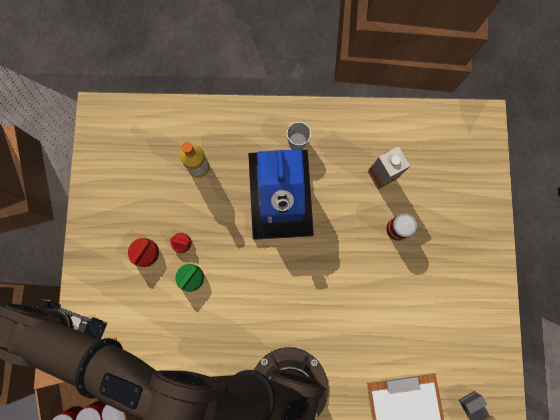

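Candidates for the cap: large red at top (143,252) / scene (348,147), small red at top (181,243) / scene (327,169), and green at top (190,278) / scene (299,152). By the description I want the small red one. The canister is at top (282,190) with its neck at (283,201).

```bash
cat >> h.py <<'E'
def cloud(d):
    z=d['depth'];K=d['intrinsics'];v,u=np.mgrid[:z.shape[0],:z.shape[1]]
    P=np.stack([(u-K[0,2])/K[0,0]*z,(v-K[1,2])/K[1,1]*z,z],-1)
    return (P-d['t'])@d['R']
def ray(d,u,v,h):
    K=d['intrinsics'];r=d['R'].T@np.array([(u-K[0,2])/K[0,0],(v-K[1,2])/K[1,1],1]);c=-d['R'].T@d['t']
    return c+r*(h-c[2])/r[2]
E
python3 - <<'E'
from h import *
for n in['top','scene']:
    d=dict(np.load(n+'0.npz'));f=d['frame'];hsv=cv2.cvtColor(f,cv2.COLOR_BGR2HSV);P=cloud(d)
    box={'top':(165,230,200,260),'scene':(313,155,342,183)}[n]
    x0,y0,x1,y1=box
    save(n+'_cap.png',cv2.resize(f[y0-40:y1+40,x0-40:x1+40],None,fx=6,fy=6,interpolation=cv2.INTER_CUBIC)[:600,:800])
    m=((hsv[...,0]<8)|(hsv[...,0]>172))&(hsv[...,1]>150)&(hsv[...,2]>60)
    k,l,st,ce=cv2.connectedComponentsWithStats(m.astype(np.uint8))
    for i in range(1,k):
        if st[i,4]>60:
            p=P[l==i];print(n,'red',st[i],ce[i].round(1),np.round(np.median(p,0),3),p[:,2].max().round(3),'ext',np.ptp(p[:,:2],axis=0).round(3))
            u,v=ce[i];print('  ray',ray(d,u,v,.03).round(4))
    # canister blue
    m=(hsv[...,0]>105)&(hsv[...,0]<130)&(hsv[...,1]>150)&(hsv[...,2]>60)
    p=P[m];print('blue',m.sum(),p.min(0).round(3),p.max(0).round(3))
    t=p[(p[:,2]>.2)&(p[:,2]<.24)];
    r=cv2.minAreaRect(t[:,:2].astype(np.float32));print(' top',r,len(t))
d=dict(np.load('top0.npz'));f=d['frame']
save('top_can.png',cv2.resize(f[130:250,230:330],None,fx=5,fy=5,interpolation=cv2.INTER_CUBIC))
E
```

```text
top red [170 233  21  20 318] [180.2 242.2] [0.448 0.356 0.032] 0.06 ext [0.063 0.06 ]
  ray [0.4488 0.3571 0.03  ]
top red [128 238  29  29 631] [142.  251.7] [0.414 0.472 0.046] 1.737 ext [0.174 0.478]
  ray [0.4159 0.4794 0.03  ]
blue 2715 [ 0.29  -0.037  0.03 ] [0.713 0.108 1.737]
 top ((0.6194169521331787, 0.03462421894073486), (0.18549764156341553, 0.1364031583070755), 4.396066188812256) 1819
scene red [287  39  26  22 245] [300.2  50. ] [-0.062  0.635  0.091] 1.278 ext [1.393 1.114]
  ray [-0.1276  0.6703  0.03  ]
scene red [335 129  27  33 595] [348.  146.7] [0.434 0.464 0.045] 1.278 ext [0.963 0.971]
  ray [0.4203 0.4786 0.03  ]
scene red [318 160  19  20 292] [327.2 169.1] [0.463 0.353 0.033] 1.278 ext [0.874 0.83 ]
  ray [0.4616 0.3552 0.03  ]
blue 2377 [ 0.569 -0.41   0.01 ] [1.299 0.109 1.278]
 top ((0.6581876873970032, 0.03709457814693451), (0.11940103024244308, 0.13620491325855255), 4.0206804275512695) 1519
```

View pics/top_cap.png

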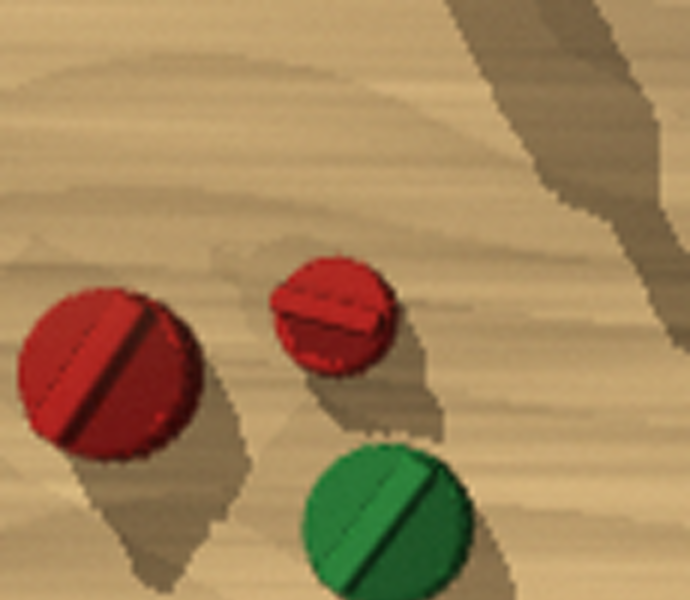

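View pics/top_can.png

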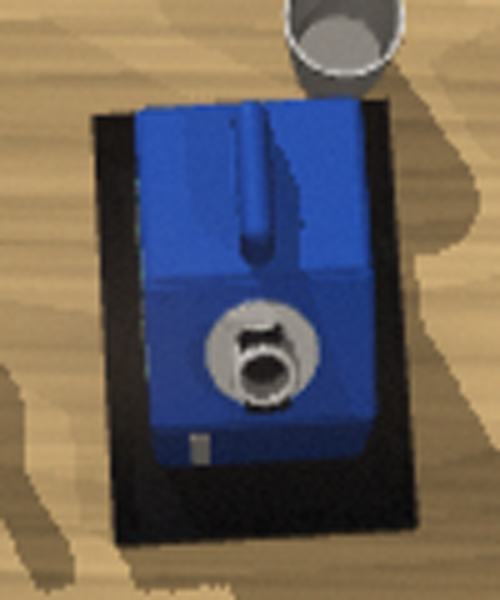

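The crop confirms the small red cap at about (0.45, 0.356): it is 63 mm across and its bar runs about 78° from world x. I'll move above it for a wrist view.

Request:
{"api": "jog_arm", "payload": {
  "increments": [
    {"slide":[-300,-145,0],"roll":1.45,"gripper":1},
    {"slide":[-300,-145,0],"roll":1.45,"gripper":1},
    {"slide":[-300,-145,0],"roll":1.45,"gripper":1},
    {"slide":[-300,-145,0],"roll":1.45,"gripper":1},
    {"slide":[-300,-145,0],"roll":1.45,"gripper":1},
    {"slide":[-300,-145,0],"roll":1.45,"gripper":1},
    {"slide":[-300,-145,0],"roll":1.45,"gripper":1},
    {"slide":[-300,-145,0],"roll":1.45,"gripper":1},
    {"slide":[-300,-145,0],"roll":1.45,"gripper":1},
    {"slide":[-300,-145,0],"roll":1.45,"gripper":1}
  ]
}}

```text
clock: 0.93
position: [0.442, 0.3533, 0.2267]
ee_rot: [2.246, 2.195, -0.0]
force: [-1.3, 1.8, 0.1]
width: 1.0
```

```bash
python3 - <<'E'
from h import *
s=arm.observe();print({k:np.round(v,3) for k,v in s.items()});
print(Ro.from_rotvec(s['ee_rot']).as_matrix().round(3))
d=arm.get_image('wrist');save('w1.png',d['frame']);np.savez('w1.npz',pos=s['position'],rot=s['ee_rot'],**d);print(d['hand_eye'].round(3),d['intrinsics'])
d=arm.get_image('top');np.savez('top1.npz',**d);save('top1.png',d['frame'])
E
```

```text
{'clock': np.float64(0.933), 'joints': array([-1.059,  0.346,  0.389,  1.744, -0.145,  1.08 , -0.644]), 'dq': array([-0.278,  0.025,  0.27 ,  0.014, -0.138,  0.007, -1.376]), 'joint_efforts': array([  6.161, -57.012,   6.748, -30.276,   0.816,  -0.065,   3.256]), 'position': array([0.442, 0.353, 0.227]), 'ee_rot': array([ 2.246,  2.195, -0.   ]), 'force': array([-1.316,  1.819,  0.095]), 'ft_torque': array([-0.027,  0.066, -0.013]), 'width': np.float64(1.0)}
[[ 0.023  1.     0.001]
 [ 1.    -0.023 -0.001]
 [-0.001  0.001 -1.   ]]
[[ 0.    -0.958 -0.287  0.078]
 [ 1.     0.     0.     0.001]
 [-0.    -0.287  0.958 -0.157]
 [ 0.     0.     0.     1.   ]] [[292.78519944   0.         287.01378663]
 [  0.         292.78519944 209.36149159]
 [  0.           0.           1.        ]]
```

View pics/w1.png

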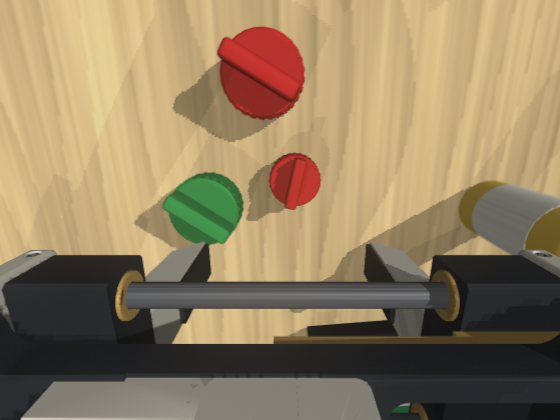

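The wrist view shows the small red cap at (295,181), with its bar running (300,158)–(291,208). The large red is at (262,72) and the green at (205,209). Next I measure it from depth.

```bash
cat >> h.py <<'E'
def wpose(d,s=None):
    # fill R,t for wrist image
    pos=d['pos'] if s is None else s['position'];rot=d['rot'] if s is None else s['ee_rot']
    T=np.eye(4);T[:3,:3]=Ro.from_rotvec(rot).as_matrix();T[:3,3]=pos
    C=np.linalg.inv(T@d['hand_eye']);d['R']=C[:3,:3];d['t']=C[:3,3];return d
def redmask(f):
    h=cv2.cvtColor(f,cv2.COLOR_BGR2HSV);return ((h[...,0]<8)|(h[...,0]>172))&(h[...,1]>150)&(h[...,2]>50)
E
python3 - <<'E'
from h import *
def ana(d,xy):
    P=cloud(d);m=redmask(d['frame'])&(np.hypot(P[...,0]-xy[0],P[...,1]-xy[1])<.06)
    k,l,st,ce=cv2.connectedComponentsWithStats(m.astype(np.uint8));i=1+np.argmax(st[1:,4]);m=l==i
    p=P[m];b=p[p[:,2]>p[:,2].max()-.010]
    print('n',len(p),'z',np.percentile(p[:,2],[5,50,95]).round(3),'bbox',p.min(0).round(3),p.max(0).round(3))
    r=cv2.minAreaRect(b[:,:2].astype(np.float32));print('bar',r)
    c,R=cv2.minEnclosingCircle(p[:,:2].astype(np.float32));print('circ',c,R)
    q=b[:,:2]-b[:,:2].mean(0);w,V=np.linalg.eigh(q.T@q);print('bar mean',b[:,:2].mean(0),'ang',np.degrees(np.arctan2(V[1,1],V[0,1])))
ana(wpose(dict(np.load('w1.npz'))),(.45,.356))
for n in['top0','top1']: ana(dict(np.load(n+'.npz')),(.45,.356))
s=arm.observe();print(s['clock'],s['position'],s['ee_rot'],s['joints'].round(3))
E
```

```text
n 2138 z [0.026 0.032 0.054] bbox [ 0.419  0.332 -0.002] [0.484 0.393 0.056]
bar ((0.4534474313259125, 0.3613373935222626), (0.059090886265039444, 0.013991580344736576), 76.60999298095703)
circ (0.45081090927124023, 0.35982030630111694) 0.034547358751297
bar mean [0.45341909 0.36272362] ang 76.26308694269952
n 324 z [0.021 0.032 0.055] bbox [0.417 0.326 0.   ] [0.48  0.387 0.06 ]
bar ((0.4496033489704132, 0.3578612208366394), (0.05743318423628807, 0.013077217154204845), 77.0073471069336)
circ (0.44904625415802, 0.35771411657333374) 0.03226768970489502
bar mean [0.45000298 0.3587837 ] ang 77.09533547385475
n 249 z [0.018 0.032 0.056] bbox [0.417 0.322 0.001] [0.48  0.375 0.31 ]
bar ((0.4289714992046356, 0.3224771022796631), (0.005702128168195486, 0.0007193947676569223), 6.562585353851318)
circ (0.45083412528038025, 0.3471679985523224) 0.03502798452973366
bar mean [0.42879594 0.32257761] ang -172.60230015447107
1.0333 [0.43977525 0.35595922 0.22637337] [ 2.23658930e+00  2.20605302e+00 -1.16957289e-03] [-1.062  0.347  0.386  1.744 -0.145  1.08  -0.642]
```

```bash
python3 - <<'E'
from h import *
s=arm.observe();d=wpose(arm.get_image('wrist'),s)
P=cloud(d);m=redmask(d['frame'])&(np.hypot(P[...,0]-.45,P[...,1]-.356)<.06)
k,l,st,ce=cv2.connectedComponentsWithStats(m.astype(np.uint8));p=P[l==1+np.argmax(st[1:,4])]
b=p[p[:,2]>p[:,2].max()-.01];print(cv2.minAreaRect(b[:,:2].astype(np.float32)))
f=p[abs(p[:,2]-.032)<.004];print('flat circ',cv2.minEnclosingCircle(f[:,:2].astype(np.float32)))
print(s['position'],Ro.from_rotvec(s['ee_rot']).as_matrix().round(3))
E
```

```text
((0.4533669352531433, 0.36132094264030457), (0.05909951031208038, 0.01403089426457882), 76.8536605834961)
flat circ ((0.4533230662345886, 0.3611268997192383), 0.03142746910452843)
[0.43977525 0.35595922 0.22637337] [[ 0.014  1.    -0.   ]
 [ 1.    -0.014 -0.001]
 [-0.001 -0.    -1.   ]]
```

Request:
{"api": "jog_arm", "payload": {
  "increments": [
    {"slide":[4,12,0],"roll":0.12,"gripper":0.45},
    {"slide":[4,12,20],"roll":0.22,"gripper":0.45},
    {"slide":[4,12,50],"roll":0.22,"gripper":0.45},
    {"slide":[4,12,80],"roll":0.22,"gripper":0.45},
    {"slide":[4,12,100],"roll":0.22,"gripper":0.45},
    {"slide":[4,12,110],"roll":0.22,"gripper":0.45},
    {"slide":[4,12,110],"roll":0.22,"gripper":0.45},
    {"slide":[4,12,110],"roll":0.22,"gripper":0.45},
    {"slide":[4,12,110],"roll":0.22,"gripper":0.45},
    {"slide":[4,12,110],"roll":0.22,"gripper":0.45}
  ]
}}

```text
clock: 1.92
position: [0.4525, 0.3611, 0.1182]
ee_rot: [-2.461, -1.953, -0.004]
force: [0.4, -0.2, 1.3]
width: 0.452
```

```bash
python3 - <<'E'
from h import *
s=arm.observe();d=wpose(arm.get_image('wrist'),s);save('w2.png',d['frame'])
P=cloud(d);m=redmask(d['frame'])&(np.hypot(P[...,0]-.45,P[...,1]-.356)<.06)
k,l,st,ce=cv2.connectedComponentsWithStats(m.astype(np.uint8));p=P[l==1+np.argmax(st[1:,4])]
b=p[p[:,2]>p[:,2].max()-.01];print(cv2.minAreaRect(b[:,:2].astype(np.float32)),p[:,2].max())
R=Ro.from_rotvec(s['ee_rot']).as_matrix()
print(s['clock'],s['position'],s['joints'].round(3),R.round(3),s['force'],s['width'])
c=np.r_[cv2.minAreaRect(b[:,:2].astype(np.float32))[0],.035];print('tool delta mm',(R.T@(c-s['position'])*1000).round(1))
E
```

```text
((0.45320722460746765, 0.3611885905265808), (0.05936463922262192, 0.01377506460994482), 77.21723937988281) 0.055651547111942916
1.9167 [0.45245641 0.36112911 0.11824517] [-1.044  0.487  0.392  1.84  -0.239  0.857 -0.766] [[ 0.227  0.974  0.002]
 [ 0.974 -0.227  0.002]
 [ 0.002  0.001 -1.   ]] [ 0.41781598 -0.19144015  1.28298628] 0.451566474282632
tool delta mm [ 0.   0.6 83.2]
```

View pics/w2.png

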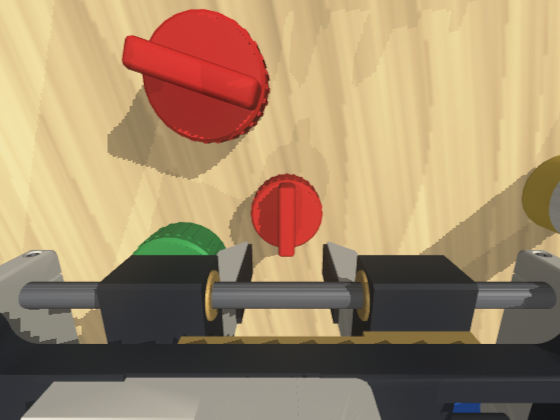

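The bar at (286,220) is centred between the fingers, so I'll descend and grip.

Request:
{"api": "jog_arm", "payload": {
  "increments": [
    {"slide":[0,0.5,30],"roll":0,"gripper":0.45},
    {"slide":[0,0.5,60],"roll":0,"gripper":0.45},
    {"slide":[0,0.5,78],"roll":0,"gripper":0.45},
    {"slide":[0,0.5,82],"roll":0,"gripper":0.45},
    {"slide":[0,0.5,82],"roll":0,"gripper":0.45},
    {"slide":[0,0.5,82],"roll":0,"gripper":0},
    {"slide":[0,0.5,82],"roll":0,"gripper":0},
    {"slide":[0,0.5,82],"roll":0,"gripper":0},
    {"slide":[0,0.5,82],"roll":0,"gripper":0},
    {"slide":[0,0.5,82],"roll":0,"gripper":0}
  ],
  "newtons": 50
}}

```text
clock: 2.8
position: [0.4526, 0.3607, 0.0356]
ee_rot: [-2.461, -1.952, -0.002]
force: [-1.9, -0.7, 4.1]
width: 0.148
```

Request:
{"api": "jog_arm", "payload": {
  "increments": [
    {"slide":[0,0,-10],"roll":0,"gripper":0},
    {"slide":[0,0,-40],"roll":0,"gripper":0},
    {"slide":[0,0,-80],"roll":0,"gripper":0},
    {"slide":[0,0,-120],"roll":0,"gripper":0},
    {"slide":[0,0,-160],"roll":0,"gripper":0},
    {"slide":[0,0,-200],"roll":0,"gripper":0},
    {"slide":[0,0,-240],"roll":0,"gripper":0},
    {"slide":[0,0,-270],"roll":0,"gripper":0},
    {"slide":[0,0,-290],"roll":0,"gripper":0},
    {"slide":[0,0,-290],"roll":0,"gripper":0}
  ]
}}

```text
clock: 3.63
position: [0.4538, 0.3609, 0.3305]
ee_rot: [-2.461, -1.95, -0.013]
force: [0.5, 0.4, -1.4]
width: 0.144
```

```bash
python3 - <<'E'
from h import *
s=arm.observe();print(s['joints'].round(3),s['force'],s['width'])
d=dict(np.load('top0.npz'));P=cloud(d);f=d['frame'];hsv=cv2.cvtColor(f,cv2.COLOR_BGR2HSV)
m=(hsv[...,0]>105)&(hsv[...,0]<130)&(hsv[...,1]>150)&(hsv[...,2]>40)&(P[...,2]>.2)&(P[...,2]<.235)
p=P[m];print(cv2.minAreaRect(p[:,:2].astype(np.float32)))
# rear flat top
q=p[p[:,2]>.222];print('rear top',cv2.minAreaRect(q[:,:2].astype(np.float32)),q.min(0),q.max(0))
# neck: crop
save('neck_top.png',cv2.resize(f[180:225,260:310],None,fx=12,fy=12,interpolation=cv2.INTER_NEAREST))
for v in range(186,214,2): print(v,[f"{z:.3f}" for z in P[v,272:296:2,2]])
E
```

```text
[-1.107  0.297  0.466  1.558 -0.138  1.311 -0.855] [ 0.50130232  0.38130056 -1.44929486] 0.14382908789871346
((0.6194169521331787, 0.03462421894073486), (0.18549764156341553, 0.1364031583070755), 4.396066188812256)
rear top ((0.6502186059951782, 0.037235114723443985), (0.11991910636425018, 0.135525181889534), 3.7013046741485596) [ 0.58838542 -0.03353142  0.22200806] [0.7125596  0.10732389 0.23488098]
186 ['0.220', '1.737', '0.221', '0.219', '0.224', '0.222', '0.225', '0.228', '0.224', '0.221', '0.220', '0.222']
188 ['0.226', '0.218', '0.218', '0.223', '0.220', '0.213', '0.214', '0.214', '0.219', '0.218', '0.219', '0.222']
190 ['0.218', '0.216', '0.218', '0.213', '0.214', '0.218', '0.215', '0.214', '0.208', '0.214', '0.214', '0.216']
192 ['0.211', '0.215', '0.218', '0.217', '0.215', '0.218', '1.737', '0.210', '0.210', '0.211', '0.211', '0.207']
194 ['0.209', '0.212', '0.213', '0.212', '0.209', '0.205', '0.212', '0.213', '0.208', '0.215', '0.204', '0.209']
196 ['0.209', '0.206', '0.210', '0.226', '0.229', '0.214', '0.230', '0.234', '0.208', '0.209', '0.212', '0.206']
198 ['0.203', '0.2
[... 185 characters left out ...]
96', '0.198', '0.198']
202 ['0.190', '0.194', '0.216', '0.233', '0.204', '0.204', '0.205', '0.204', '0.236', '0.192', '0.192', '0.189']
204 ['0.190', '0.192', '0.230', '0.208', '0.204', '0.197', '0.198', '0.206', '0.230', '0.192', '0.192', '0.191']
206 ['0.183', '0.185', '0.179', '0.221', '0.201', '0.207', '0.198', '0.213', '0.231', '0.185', '0.180', '0.177']
208 ['0.193', '0.182', '0.182', '0.222', '0.212', '0.210', '0.210', '0.216', '0.225', '0.184', '0.176', '0.182']
210 ['0.173', '0.177', '0.179', '0.173', '0.213', '0.218', '0.221', '0.213', '0.177', '0.175', '0.178', '0.180']
212 ['0.172', '0.174', '0.170', '0.172', '0.209', '0.211', '0.208', '0.181', '0.168', '0.170', '0.178', '0.173']
```

View pics/neck_top.png

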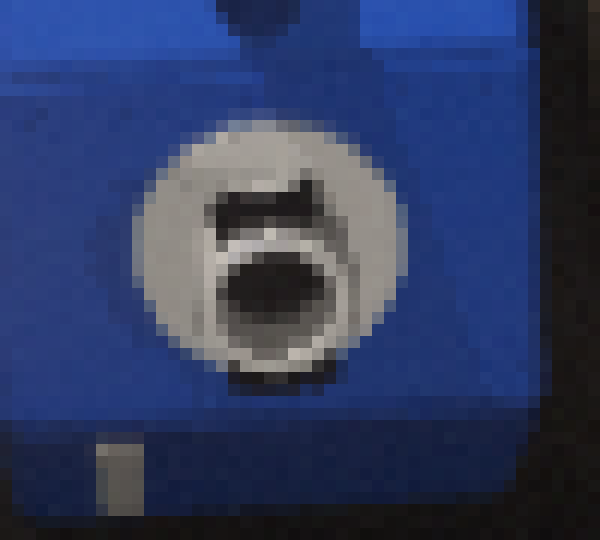

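Request:
{"api": "jog_arm", "payload": {
  "increments": [
    {"slide":[-323,71,-100],"roll":0,"gripper":0},
    {"slide":[-323,71,-100],"roll":0,"gripper":0},
    {"slide":[-323,71,-100],"roll":0,"gripper":0},
    {"slide":[-323,71,-100],"roll":0,"gripper":0},
    {"slide":[-323,71,-100],"roll":0,"gripper":0},
    {"slide":[-323,71,-100],"roll":0,"gripper":0},
    {"slide":[-323,71,-100],"roll":0,"gripper":0},
    {"slide":[-323,71,-100],"roll":0,"gripper":0},
    {"slide":[-323,71,-100],"roll":0,"gripper":0},
    {"slide":[-323,71,-100],"roll":0,"gripper":0}
  ]
}}

```text
clock: 4.47
position: [0.4474, 0.0248, 0.426]
ee_rot: [2.469, 1.943, 0.004]
force: [0.5, 0.7, -0.4]
width: 0.144
```

```bash
python3 - <<'E'
from h import *
s=arm.observe();print(s['clock'],s['joints'].round(3),s['force'],s['width'],s['position']);print(Ro.from_rotvec(s['ee_rot']).as_matrix().round(3))
d=wpose(arm.get_image('wrist'),s);save('w3.png',d['frame'])
d=dict(np.load('top0.npz'));print(ray(d,283,204.1,.227))
E
```

```text
4.4667 [-0.829 -0.009  0.665  1.656  0.005  1.491 -0.401] [ 0.54558254  0.69904749 -0.40985241] 0.14444913407216253 [0.44743226 0.02483662 0.426006  ]
[[ 0.235  0.972  0.002]
 [ 0.972 -0.235  0.001]
 [ 0.002  0.002 -1.   ]]
[0.5469743  0.02776929 0.227     ]
```

View pics/w3.png

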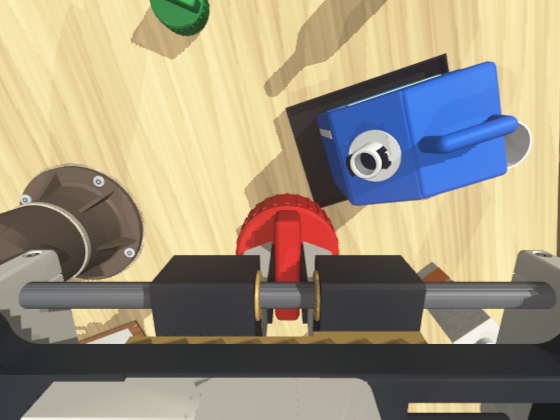

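The wrist view shows the cap held squarely at (288,235) and the canister neck rim at about (367,161). The tool has no pitch command, so I'll test whether the documented "approached as far as the arm can" behaviour lets it tilt.

Request:
{"api": "jog_arm", "payload": {
  "increments": [
    {"slide":[0,0,-400],"roll":0,"gripper":0},
    {"slide":[0,0,-400],"roll":0,"gripper":0},
    {"slide":[0,0,-400],"roll":0,"gripper":0},
    {"slide":[0,0,-400],"roll":0,"gripper":0},
    {"slide":[0,0,-400],"roll":0,"gripper":0},
    {"slide":[0,0,-400],"roll":0,"gripper":0},
    {"slide":[0,0,-400],"roll":0,"gripper":0},
    {"slide":[0,0,-400],"roll":0,"gripper":0},
    {"slide":[0,0,-400],"roll":0,"gripper":0},
    {"slide":[0,0,-400],"roll":0,"gripper":0}
  ]
}}

```text
clock: 5.35
position: [0.4428, 0.0311, 0.6559]
ee_rot: [2.439, 1.939, 0.059]
force: [-0.5, 0.8, -0.9]
width: 0.147
```

```bash
cat > st.py <<'E'
from h import *
s=arm.observe();print(s['clock'],s['joints'].round(3),'F',s['force'].round(1),'T',s['ft_torque'].round(2),s['width'].round(3),s['position'].round(4));print(Ro.from_rotvec(s['ee_rot']).as_matrix().round(3))
E
python3 st.py
```

```text
Traceback (most recent call last):
  File "st.py", line 2, in <module>
    s=arm.observe();print(s['clock'],s['joints'].round(3),'F',s['force'].round(1),'T',s['ft_torque'].round(2),s['width'].round(3),s['position'].round(4));print(Ro.from_rotvec(s['ee_rot']).as_matrix().round(3))
                                                                                                              ^^^^^^^^^^^^^^^^
AttributeError: 'float' object has no attribute 'round'
```

```bash
sed -i "s/s\['width'\].round(3)/round(float(s['width']),3)/" st.py; python3 st.py
```

```text
5.35 [-1.106  0.055  1.038  1.065 -0.053  2.002 -0.32 ] F [-0.5  0.8 -0.9] T [-0.08  0.17  0.02] 0.147 [0.4428 0.0311 0.6559]
[[ 0.225  0.973  0.046]
 [ 0.974 -0.226  0.004]
 [ 0.014  0.044 -0.999]]
```

Request:
{"api": "jog_arm", "payload": {
  "increments": [
    {"slide":[0,0,-300],"roll":0,"gripper":0},
    {"slide":[0,0,-300],"roll":0,"gripper":0},
    {"slide":[0,0,-300],"roll":0,"gripper":0},
    {"slide":[0,0,-300],"roll":0,"gripper":0},
    {"slide":[0,0,-300],"roll":0,"gripper":0},
    {"slide":[0,0,-300],"roll":0,"gripper":0},
    {"slide":[0,0,-300],"roll":0,"gripper":0},
    {"slide":[0,0,-300],"roll":0,"gripper":0},
    {"slide":[0,0,-300],"roll":0,"gripper":0},
    {"slide":[0,0,-300],"roll":0,"gripper":0}
  ]
}}

```text
clock: 6.18
position: [0.4411, 0.0275, 0.6748]
ee_rot: [2.422, 1.917, 0.12]
force: [0.9, -0.0, -0.7]
width: 0.144
```

```bash
python3 st.py
```

```text
6.1833 [-1.2    0.018  1.087  1.039 -0.016  2.002 -0.352] F [ 0.9 -0.  -0.7] T [-0.13  0.23  0.  ] 0.144 [0.4411 0.0275 0.6748]
[[ 0.228  0.969  0.092]
 [ 0.973 -0.23   0.009]
 [ 0.03   0.087 -0.996]]
```

Request:
{"api": "jog_arm", "payload": {
  "increments": [
    {"slide":[0,0,-1500],"roll":0,"gripper":0},
    {"slide":[0,0,-1500],"roll":0,"gripper":0},
    {"slide":[0,0,-1500],"roll":0,"gripper":0},
    {"slide":[0,0,-1500],"roll":0,"gripper":0},
    {"slide":[0,0,-1500],"roll":0,"gripper":0},
    {"slide":[0,0,-1500],"roll":0,"gripper":0},
    {"slide":[0,0,-1500],"roll":0,"gripper":0},
    {"slide":[0,0,-1500],"roll":0,"gripper":0},
    {"slide":[0,0,-1500],"roll":0,"gripper":0},
    {"slide":[0,0,-1500],"roll":0,"gripper":0}
  ]
}}

```text
clock: 7.02
position: [0.4208, 0.0236, 0.6939]
ee_rot: [2.402, 1.903, 0.184]
force: [-0.3, -0.2, -0.3]
width: 0.148
```

```bash
python3 st.py
```

```text
7.0167 [-3.270e-01  2.000e-03  1.390e-01  9.980e-01  9.000e-03  2.002e+00
 -4.150e-01] F [-0.3 -0.2 -0.3] T [-0.12  0.23  0.02] 0.148 [0.4208 0.0236 0.6939]
[[ 0.225  0.965  0.138]
 [ 0.973 -0.23   0.018]
 [ 0.049  0.13  -0.99 ]]
```

Request:
{"api": "jog_arm", "payload": {
  "increments": [
    {"slide":[0,500,-1000],"roll":0,"gripper":0},
    {"slide":[0,500,-1000],"roll":0,"gripper":0},
    {"slide":[0,500,-1000],"roll":0,"gripper":0},
    {"slide":[0,500,-1000],"roll":0,"gripper":0},
    {"slide":[0,500,-1000],"roll":0,"gripper":0},
    {"slide":[0,500,-1000],"roll":0,"gripper":0},
    {"slide":[0,500,-1000],"roll":0,"gripper":0},
    {"slide":[0,500,-1000],"roll":0,"gripper":0},
    {"slide":[0,500,-1000],"roll":0,"gripper":0},
    {"slide":[0,500,-1000],"roll":0,"gripper":0}
  ]
}}

```text
clock: 7.85
position: [0.5004, -0.0112, 0.7096]
ee_rot: [2.375, 1.882, 0.239]
force: [-0.4, -0.4, -0.4]
width: 0.15
```

```bash
python3 st.py
```

```text
7.85 [-0.476  0.136  0.538  0.834 -0.107  2.002 -0.232] F [-0.4 -0.4 -0.4] T [-0.12  0.38  0.05] 0.15 [ 0.5004 -0.0112  0.7096]
[[ 0.223  0.957  0.186]
 [ 0.973 -0.23   0.017]
 [ 0.06   0.177 -0.982]]
```

Request:
{"api": "jog_arm", "payload": {
  "increments": [
    {"slide":[130,500,-1000],"roll":-0.12,"gripper":0},
    {"slide":[130,500,-1000],"roll":-0.12,"gripper":0},
    {"slide":[130,500,-1000],"roll":-0.12,"gripper":0},
    {"slide":[130,500,-1000],"roll":-0.12,"gripper":0},
    {"slide":[130,500,-1000],"roll":-0.12,"gripper":0},
    {"slide":[130,500,-1000],"roll":-0.12,"gripper":0},
    {"slide":[130,500,-1000],"roll":-0.12,"gripper":0},
    {"slide":[130,500,-1000],"roll":-0.12,"gripper":0},
    {"slide":[130,500,-1000],"roll":-0.12,"gripper":0},
    {"slide":[130,500,-1000],"roll":-0.12,"gripper":0}
  ]
}}

```text
clock: 8.68
position: [0.5445, -0.0074, 0.7235]
ee_rot: [2.224, 1.99, 0.283]
force: [-0.2, 0.6, -1.3]
width: 0.147
```

```bash
python3 st.py
```

```text
8.6833 [-0.338  0.213  0.421  0.705 -0.132  2.002 -0.117] F [-0.2  0.6 -1.3] T [-0.1   0.37  0.03] 0.147 [ 0.5445 -0.0074  0.7235]
[[ 0.106  0.966  0.235]
 [ 0.993 -0.113  0.018]
 [ 0.044  0.231 -0.972]]
```

Request:
{"api": "jog_arm", "payload": {
  "increments": [
    {"slide":[80,250,-1000],"roll":0,"gripper":0},
    {"slide":[80,250,-1000],"roll":0,"gripper":0},
    {"slide":[80,250,-1000],"roll":0,"gripper":0},
    {"slide":[80,250,-1000],"roll":0,"gripper":0},
    {"slide":[80,250,-1000],"roll":0,"gripper":0},
    {"slide":[80,250,-1000],"roll":0,"gripper":0},
    {"slide":[80,250,-1000],"roll":0,"gripper":0},
    {"slide":[80,250,-1000],"roll":0,"gripper":0},
    {"slide":[80,250,-1000],"roll":0,"gripper":0},
    {"slide":[80,250,-1000],"roll":0,"gripper":0}
  ]
}}

```text
clock: 9.52
position: [0.5036, 0.0076, 0.7529]
ee_rot: [2.196, 1.965, 0.337]
force: [-0.6, -0.1, -0.3]
width: 0.149
```

Request:
{"api": "jog_arm", "payload": {
  "increments": [
    {"slide":[50,250,-1000],"roll":0,"gripper":0},
    {"slide":[50,250,-1000],"roll":0,"gripper":0},
    {"slide":[50,250,-1000],"roll":0,"gripper":0},
    {"slide":[50,250,-1000],"roll":0,"gripper":0},
    {"slide":[50,250,-1000],"roll":0,"gripper":0},
    {"slide":[50,250,-1000],"roll":0,"gripper":0},
    {"slide":[50,250,-1000],"roll":0,"gripper":0},
    {"slide":[50,250,-1000],"roll":0,"gripper":0},
    {"slide":[50,250,-1000],"roll":0,"gripper":0},
    {"slide":[50,250,-1000],"roll":0,"gripper":0}
  ]
}}

```text
clock: 10.35
position: [0.4726, 0.0099, 0.7773]
ee_rot: [2.168, 1.94, 0.39]
force: [0.1, -0.1, -0.9]
width: 0.15
```

```bash
python3 st.py
```

```text
10.35 [-1.078  0.041  1.064  0.782 -0.057  2.002 -0.165] F [ 0.1 -0.1 -0.9] T [-0.13  0.51  0.01] 0.15 [0.4726 0.0099 0.7773]
[[ 0.101  0.939  0.33 ]
 [ 0.993 -0.115  0.023]
 [ 0.059  0.325 -0.944]]
```

Request:
{"api": "jog_arm", "payload": {
  "increments": [
    {"slide":[50,350,-1000],"roll":0,"gripper":0},
    {"slide":[50,350,-1000],"roll":0,"gripper":0},
    {"slide":[50,350,-1000],"roll":0,"gripper":0},
    {"slide":[50,350,-1000],"roll":0,"gripper":0},
    {"slide":[50,350,-1000],"roll":0,"gripper":0},
    {"slide":[50,350,-1000],"roll":0,"gripper":0},
    {"slide":[50,350,-1000],"roll":0,"gripper":0},
    {"slide":[50,350,-1000],"roll":0,"gripper":0},
    {"slide":[50,350,-1000],"roll":0,"gripper":0},
    {"slide":[50,350,-1000],"roll":0,"gripper":0}
  ]
}}

```text
clock: 11.18
position: [0.4724, 0.0074, 0.7987]
ee_rot: [2.14, 1.913, 0.442]
force: [-0.9, 0.5, -0.9]
width: 0.15
```

Request:
{"api": "jog_arm", "payload": {
  "increments": [
    {"slide":[50,350,-1000],"roll":0,"gripper":0},
    {"slide":[50,350,-1000],"roll":0,"gripper":0},
    {"slide":[50,350,-1000],"roll":0,"gripper":0},
    {"slide":[50,350,-1000],"roll":0,"gripper":0},
    {"slide":[50,350,-1000],"roll":0,"gripper":0},
    {"slide":[50,350,-1000],"roll":0,"gripper":0},
    {"slide":[50,350,-1000],"roll":0,"gripper":0},
    {"slide":[50,350,-1000],"roll":0,"gripper":0},
    {"slide":[50,350,-1000],"roll":0,"gripper":0},
    {"slide":[50,350,-1000],"roll":0,"gripper":0}
  ]
}}

```text
clock: 12.02
position: [0.4698, 0.003, 0.8201]
ee_rot: [2.111, 1.888, 0.493]
force: [-0.7, 0.0, -0.8]
width: 0.151
```

```bash
python3 st.py
```

```text
12.0167 [-1.097  0.017  1.051  0.695 -0.024  2.002 -0.176] F [-0.7  0.  -0.8] T [-0.07  0.65 -0.05] 0.151 [0.4698 0.003  0.8201]
[[ 0.095  0.902  0.421]
 [ 0.993 -0.117  0.027]
 [ 0.074  0.416 -0.907]]
```

Request:
{"api": "jog_arm", "payload": {
  "increments": [
    {"slide":[50,400,-1000],"roll":0,"gripper":0},
    {"slide":[50,400,-1000],"roll":0,"gripper":0},
    {"slide":[50,400,-1000],"roll":0,"gripper":0},
    {"slide":[50,400,-1000],"roll":0,"gripper":0},
    {"slide":[50,400,-1000],"roll":0,"gripper":0},
    {"slide":[50,400,-1000],"roll":0,"gripper":0},
    {"slide":[50,400,-1000],"roll":0,"gripper":0},
    {"slide":[50,400,-1000],"roll":0,"gripper":0},
    {"slide":[50,400,-1000],"roll":0,"gripper":0},
    {"slide":[50,400,-1000],"roll":0,"gripper":0}
  ]
}}

```text
clock: 12.85
position: [0.4642, -0.0056, 0.8416]
ee_rot: [2.081, 1.861, 0.545]
force: [-0.4, -0.4, 0.4]
width: 0.15
```

Request:
{"api": "jog_arm", "payload": {
  "increments": [
    {"slide":[50,400,-1000],"roll":0,"gripper":0},
    {"slide":[50,400,-1000],"roll":0,"gripper":0},
    {"slide":[50,400,-1000],"roll":0,"gripper":0},
    {"slide":[50,400,-1000],"roll":0,"gripper":0},
    {"slide":[50,400,-1000],"roll":0,"gripper":0},
    {"slide":[50,400,-1000],"roll":0,"gripper":0},
    {"slide":[50,400,-1000],"roll":0,"gripper":0},
    {"slide":[50,400,-1000],"roll":0,"gripper":0},
    {"slide":[50,400,-1000],"roll":0,"gripper":0},
    {"slide":[50,400,-1000],"roll":0,"gripper":0}
  ]
}}

```text
clock: 13.68
position: [0.4373, -0.0174, 0.8628]
ee_rot: [2.051, 1.835, 0.594]
force: [0.2, 0.0, -1.2]
width: 0.149
```

Request:
{"api": "jog_arm", "payload": {
  "increments": [
    {"slide":[50,400,-1000],"roll":0,"gripper":0},
    {"slide":[50,400,-1000],"roll":0,"gripper":0},
    {"slide":[50,400,-1000],"roll":0,"gripper":0},
    {"slide":[50,400,-1000],"roll":0,"gripper":0},
    {"slide":[50,400,-1000],"roll":0,"gripper":0},
    {"slide":[50,400,-1000],"roll":0,"gripper":0},
    {"slide":[50,400,-1000],"roll":0,"gripper":0},
    {"slide":[50,400,-1000],"roll":0,"gripper":0},
    {"slide":[50,400,-1000],"roll":0,"gripper":0},
    {"slide":[50,400,-1000],"roll":0,"gripper":0}
  ]
}}

```text
clock: 14.52
position: [0.3933, -0.0246, 0.8839]
ee_rot: [2.02, 1.805, 0.64]
force: [0.4, -0.3, -1.1]
width: 0.147
```

```bash
python3 st.py
```

```text
14.5167 [ 0.731 -0.027 -0.688  0.577 -0.08   2.002 -0.129] F [ 0.4 -0.3 -1.1] T [-0.11  0.82  0.02] 0.147 [ 0.3933 -0.0246  0.8839]
[[ 0.083  0.831  0.55 ]
 [ 0.992 -0.122  0.034]
 [ 0.096  0.543 -0.834]]
```

Request:
{"api": "jog_arm", "payload": {
  "increments": [
    {"slide":[2,9,-14],"roll":0,"gripper":0},
    {"slide":[2,9,-14],"roll":0,"gripper":0},
    {"slide":[2,9,-14],"roll":0,"gripper":0},
    {"slide":[2,9,-14],"roll":0,"gripper":0},
    {"slide":[2,9,-14],"roll":0,"gripper":0},
    {"slide":[2,9,-14],"roll":0,"gripper":0},
    {"slide":[2,9,-14],"roll":0,"gripper":0},
    {"slide":[2,9,-14],"roll":0,"gripper":0},
    {"slide":[2,9,-14],"roll":0,"gripper":0},
    {"slide":[2,9,-14],"roll":0,"gripper":0}
  ]
}}

```text
clock: 15.35
position: [0.3941, -0.0238, 0.8895]
ee_rot: [2.011, 1.798, 0.652]
force: [-0.8, -0.5, -1.1]
width: 0.149
```

```bash
cat >> st.py <<'E'
R=Ro.from_rotvec(s['ee_rot']).as_matrix();z=R[:,2];print('tilt',np.degrees(np.arccos(-z[2])),'az',np.degrees(np.arctan2(z[1],z[0])))
E
python3 st.py
```

```text
15.35 [ 0.733 -0.024 -0.7    0.562 -0.074  2.002 -0.134] F [-0.8 -0.5 -1.1] T [-0.16  0.83 -0.02] 0.149 [ 0.3941 -0.0238  0.8895]
[[ 0.082  0.824  0.561]
 [ 0.992 -0.122  0.035]
 [ 0.098  0.554 -0.827]]
tilt 34.200075282835535 az 3.587844927442616
```

Request:
{"api": "jog_arm", "payload": {
  "increments": [
    {"slide":[2,9,-14],"roll":0,"gripper":0},
    {"slide":[2,9,-14],"roll":0,"gripper":0},
    {"slide":[2,9,-14],"roll":0,"gripper":0},
    {"slide":[2,9,-14],"roll":0,"gripper":0},
    {"slide":[2,9,-14],"roll":0,"gripper":0},
    {"slide":[2,9,-14],"roll":0,"gripper":0},
    {"slide":[2,9,-14],"roll":0,"gripper":0},
    {"slide":[2,9,-14],"roll":0,"gripper":0},
    {"slide":[2,9,-14],"roll":0,"gripper":0},
    {"slide":[2,9,-14],"roll":0,"gripper":0}
  ]
}}

```text
clock: 16.18
position: [0.3942, -0.0232, 0.8951]
ee_rot: [2.003, 1.79, 0.664]
force: [0.5, 0.5, -0.4]
width: 0.15
```

```bash
python3 st.py; python3 - <<'E'
from h import *
# yaw from tray (dark) in top0, canister edges
d=dict(np.load('top0.npz'));f=d['frame'];g=f.max(2);P=cloud(d)
hsv=cv2.cvtColor(f,cv2.COLOR_BGR2HSV)
roi=np.zeros(g.shape,bool);roi[145:245,245:318]=1
m=roi&(g<45)
k,l,st,ce=cv2.connectedComponentsWithStats((m|(roi&(hsv[...,0]>100)&(hsv[...,0]<130)&(hsv[...,1]>120))).astype(np.uint8))
i=1+np.argmax(st[1:,4]);print(st[i])
m=(l==i)
ys,xs=np.nonzero(m)
# left/right edges of tray per row, projected to z=.028
L=[];Rr=[]
for v in range(190,232):
    x=np.nonzero(m[v])[0];L.append(ray(d,x.min()-.5,v,.028));Rr.append(ray(d,x.max()+.5,v,.028))
for E in (L,Rr):
    E=np.array(E);vx,vy,x0,y0=cv2.fitLine(E[:,:2].astype(np.float32),cv2.DIST_HUBER,0,.01,.01).ravel();print('edge yaw',np.degrees(np.arctan2(vy,vx)),x0,y0)
m2=(hsv[...,0]>105)&(hsv[...,0]<130)&(hsv[...,1]>150)&(hsv[...,2]>40)&roi
L=[];Rr=[]
for v in range(153,180):
    x=np.nonzero(m2[v])[0];L.append(ray(d,x.min()-.5,v,.226));Rr.append(ray(d,x.max()+.5,v,.226))
for E in (L,Rr):
    E=np.array(E);vx,vy,x0,y0=cv2.fitLine(E[:,:2].astype(np.float32),cv2.DIST_HUBER,0,.01,.01).ravel();print('can yaw',np.degrees(np.arctan2(vy,vx)),x0,y0)
E
```

```text
16.1833 [ 0.729 -0.022 -0.704  0.547 -0.068  2.002 -0.138] F [ 0.5  0.5 -0.4] T [-0.13  0.88  0.01] 0.15 [ 0.3942 -0.0232  0.8951]
[[ 0.081  0.816  0.572]
 [ 0.992 -0.123  0.035]
 [ 0.099  0.564 -0.82 ]]
tilt 34.951078040461766 az 3.531010999431945
[ 249  149   64   90 4571]
edge yaw -0.14599827 0.5337904 0.1256525
edge yaw 4.6135063 0.5731965 -0.067870155
can yaw 4.136612 0.6567726 0.10601507
can yaw 3.3809805 0.66193676 -0.029999206
```

Tilt is 34.95° at azimuth 3.5°, against the canister's yaw of about 3.9°. The tilt accumulates and holds, so I'll come down to a viewing standoff about 150 mm off the rim along its axis.

Request:
{"api": "jog_arm", "payload": {
  "increments": [
    {"slide":[0,-20,36],"roll":0,"gripper":0},
    {"slide":[0,-40,72],"roll":0,"gripper":0},
    {"slide":[0,-60,108],"roll":0,"gripper":0},
    {"slide":[0,-80,144],"roll":0,"gripper":0},
    {"slide":[0,-100,180],"roll":0,"gripper":0},
    {"slide":[0,-120,216],"roll":0,"gripper":0},
    {"slide":[0,-140,252],"roll":0,"gripper":0},
    {"slide":[0,-160,288],"roll":0,"gripper":0},
    {"slide":[-1,-180,324],"roll":0,"gripper":0},
    {"slide":[-1,-190,350],"roll":0,"gripper":0}
  ]
}}

```text
clock: 17.02
position: [0.4383, 0.0117, 0.4986]
ee_rot: [2.003, 1.79, 0.663]
force: [1.4, -0.5, -1.1]
width: 0.15
```

```bash
python3 st.py
```

```text
17.0167 [ 0.81  -0.408 -0.555  1.887 -0.437  1.035  0.231] F [ 1.4 -0.5 -1.1] T [-0.16  0.77 -0.09] 0.15 [0.4383 0.0117 0.4986]
[[ 0.081  0.816  0.572]
 [ 0.992 -0.122  0.034]
 [ 0.098  0.564 -0.82 ]]
tilt 34.942668963126025 az 3.3999705981280868
```

Request:
{"api": "jog_arm", "payload": {
  "increments": [
    {"slide":[0,-17,33],"roll":0,"gripper":0},
    {"slide":[0,-34,67],"roll":0,"gripper":0},
    {"slide":[0,-50,100],"roll":0,"gripper":0},
    {"slide":[-1,-64,128],"roll":0,"gripper":0},
    {"slide":[-1,-68,135],"roll":0,"gripper":0},
    {"slide":[-1,-68,135],"roll":0,"gripper":0},
    {"slide":[-1,-68,135],"roll":0,"gripper":0},
    {"slide":[-1,-68,135],"roll":0,"gripper":0},
    {"slide":[-1,-68,135],"roll":0,"gripper":0},
    {"slide":[-1,-68,135],"roll":0,"gripper":0}
  ]
}}

```text
clock: 17.85
position: [0.4615, 0.0234, 0.3535]
ee_rot: [2.001, 1.789, 0.666]
force: [0.2, 0.9, -1.0]
width: 0.149
```

```bash
python3 st.py;python3 - <<'E'
from h import *
s=arm.observe();d=arm.get_image('wrist');np.savez('w4.npz',pos=s['position'],rot=s['ee_rot'],**d);save('w4.png',d['frame'])
d=arm.get_image('scene');save('s4.png',d['frame']);np.savez('s4.npz',**d)
E
```

```text
17.85 [ 0.82  -0.311 -0.74   2.17  -0.46   0.629  0.222] F [ 0.2  0.9 -1. ] T [-0.13  0.89  0.04] 0.149 [0.4615 0.0234 0.3535]
[[ 0.081  0.815  0.574]
 [ 0.992 -0.123  0.035]
 [ 0.098  0.566 -0.818]]
tilt 35.08874771981768 az 3.443446846972384
```

View pics/w4.png

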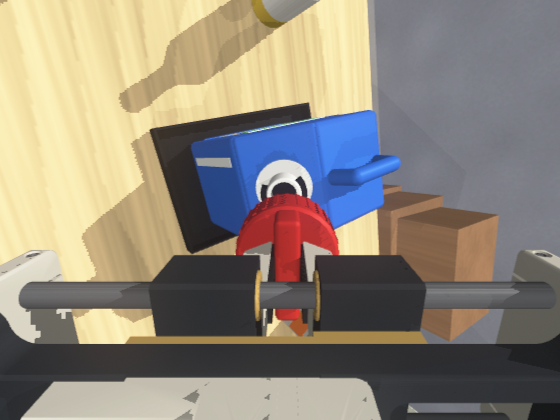

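View pics/s4.png

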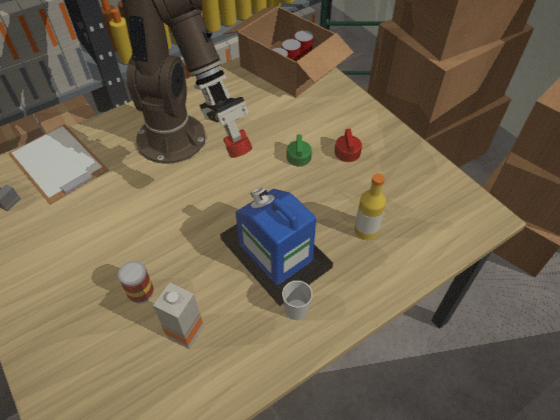

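The wrist view shows the rim peeking out at (284,186), lined up with the held cap at (288,235). The scene view shows the cap at (237,143), tilted towards the neck at (261,196). Next I refine the rim position.

```bash
python3 - <<'E'
from h import *
f=cv2.imread('pics/w4.png');a=cv2.resize(f[145:215,240:330],None,fx=8,fy=8,interpolation=cv2.INTER_CUBIC)
g=cv2.imread('pics/w3.png');b=cv2.resize(g[120:190,325:415],None,fx=8,fy=8,interpolation=cv2.INTER_CUBIC)
save('z3.png',b);save('z4.png',a)
h=cv2.imread('pics/s4.png');save('z5.png',cv2.resize(h[175:225,235:290],None,fx=12,fy=12,interpolation=cv2.INTER_CUBIC))
E
```

```text
(no output)
```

View pics/z3.png

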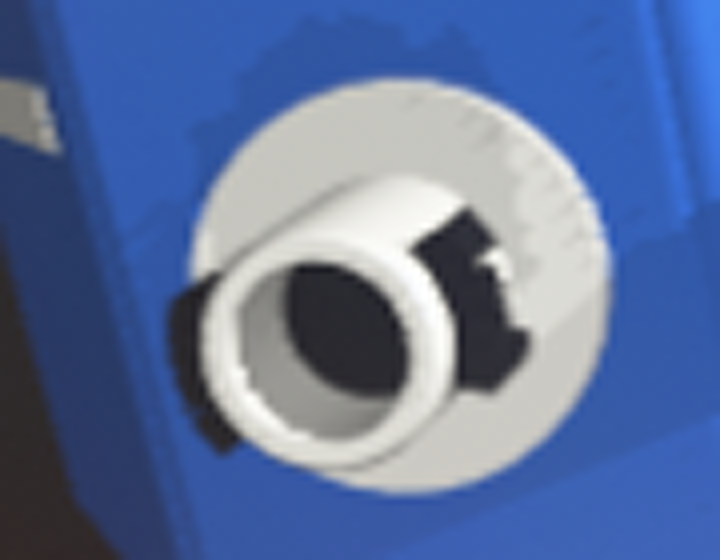

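View pics/z4.png

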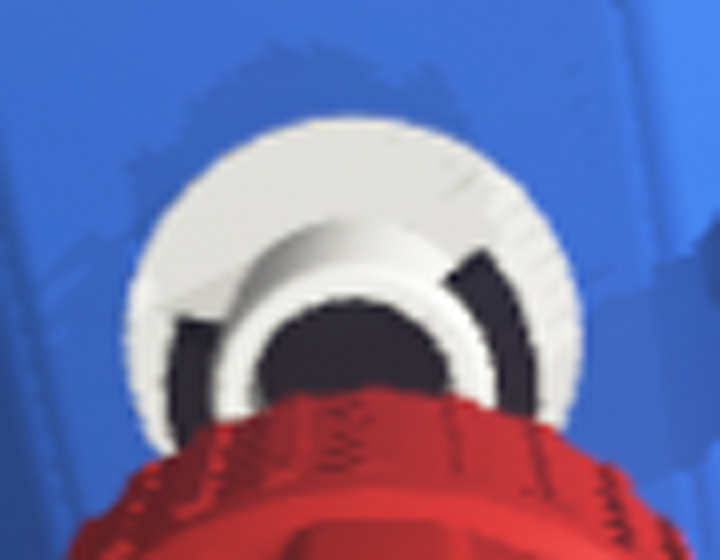

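View pics/z5.png

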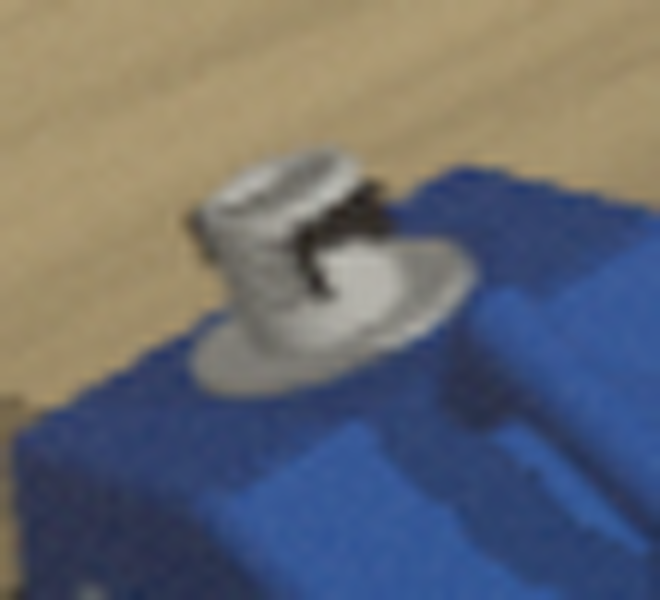

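```bash
python3 - <<'E'
from h import *
d3=dict(np.load('w1.npz'));d3['pos']=np.array([0.44743226,0.02483662,0.426006]);d3['rot']=np.array([2.469,1.943,0.004])
R3=np.array([[.235,.972,.002],[.972,-.235,.001],[.002,.002,-1.]]);d3['rot']=Ro.from_matrix(R3).as_rotvec();wpose(d3)
d4=wpose(dict(np.load('w4.npz')))
dt=dict(np.load('top0.npz'));ds=dict(np.load('scene0.npz'))
obs=[(d3,365.7,163.7),(d4,283.8,194.7),(dt,283,204.1),(ds,258.6,190.6)]
A=np.zeros((3,3));b=np.zeros(3)
for d,u,v in obs:
    print('z227',ray(d,u,v,.227).round(4))
def tri(o):
    A=np.zeros((3,3));b=np.zeros(3)
    for d,u,v in o:
        K=d['intrinsics'];r=d['R'].T@np.array([(u-K[0,2])/K[0,0],(v-K[1,2])/K[1,1],1]);r/=np.linalg.norm(r);c=-d['R'].T@d['t'];M=np.eye(3)-np.outer(r,r);A+=M;b+=M@c
    return np.linalg.solve(A,b).round(4)
print(tri(obs),tri(obs[:2]),tri(obs[2:]),tri(obs[:3]))
# rim through depth in w4
P=cloud(d4)
pts=[]
f=d4['frame'].min(2)
for a in np.radians(np.arange(190,351,5)):
    u=284-.3+15.2*np.cos(a);v=194.7+15.2*np.sin(a);pts.append(P[int(round(v)),int(round(u))])
pts=np.array(pts);R=Ro.from_rotvec(d4['rot']).as_matrix();q=(pts-d4['pos'])@R*1000;print(q.round(1)[::3])
print('held cap depth: red pts in tool');m=redmask(d4['frame'])&(np.abs(np.arange(560)[None]-288)<60)&(np.arange(420)[:,None]>190)
q=(P[m]-d4['pos'])@R*1000;print(np.percentile(q,[1,5,50,95,99],axis=0).round(1))
E
```

```text
z227 [0.5487 0.0308 0.227 ]
z227 [0.5469 0.0311 0.227 ]
z227 [0.547  0.0278 0.227 ]
z227 [0.5502 0.0322 0.227 ]
[0.5484 0.0304 0.2255] [0.5497 0.03   0.2225] [0.5484 0.0302 0.226 ] [0.549  0.0292 0.2226]
[[  4.9 -19.1 153.3]
 [  9.3 -18.  153.7]
 [ 13.1 -15.6 151.2]
 [ 16.2 -12.4 152.4]
 [ 18.5  -8.1 151.6]
 [ 18.4  -4.9 152.2]
 [ 18.4  -0.6 152.1]
 [ 17.1   3.7 153.3]
 [ 14.8   6.9 153.7]
 [ 11.2  10.2 155.2]
 [  7.1  12.4 153.6]]
held cap depth: red pts in tool
[[-26.6 -28.3 -18.4]
 [ -3.8 -23.8 -17.8]
 [ 18.5   0.5   4.4]
 [ 31.   24.4  24.6]
 [ 32.   29.2  33.1]]
```

Fused rim estimate: (0.548, 0.030, 0.2265), which is about 153 mm ahead and (+1.7, −3.5) mm off the tool axis. The four views agree within 3 mm and the z matches 0.227. The bar is about 80° from the neck's x. I'll approach to about 30 mm short of contact.

Request:
{"api": "jog_arm", "payload": {
  "increments": [
    {"slide":[1.7,-3.5,20],"roll":0,"gripper":0},
    {"slide":[1.7,-3.5,40],"roll":0,"gripper":0},
    {"slide":[1.7,-3.5,60],"roll":0,"gripper":0},
    {"slide":[1.7,-3.5,75],"roll":0,"gripper":0},
    {"slide":[1.7,-3.5,90],"roll":0,"gripper":0},
    {"slide":[1.7,-3.5,100],"roll":0,"gripper":0},
    {"slide":[1.7,-3.5,100],"roll":0,"gripper":0},
    {"slide":[1.7,-3.5,100],"roll":0,"gripper":0},
    {"slide":[1.7,-3.5,100],"roll":0,"gripper":0},
    {"slide":[1.7,-3.5,100],"roll":0,"gripper":0}
  ]
}}

```text
clock: 18.78
position: [0.5153, 0.0293, 0.2686]
ee_rot: [2.003, 1.79, 0.664]
force: [0.4, 0.0, -0.9]
width: 0.145
```

```bash
python3 st.py;python3 - <<'E'
from h import *
s=arm.observe();R=Ro.from_rotvec(s['ee_rot']).as_matrix();print('rim in tool',R.T@(np.array([.5478,.0305,.2265])-s['position'])*1000)
d=arm.get_image('wrist');np.savez('w5.npz',pos=s['position'],rot=s['ee_rot'],**d);save('w5.png',d['frame'])
d=arm.get_image('scene');a=cv2.resize(d['frame'][110:240,170:330],None,fx=4,fy=4,interpolation=cv2.INTER_CUBIC)
t=arm.get_image('top');b=cv2.resize(t['frame'][150:260,220:340],None,fx=4,fy=4,interpolation=cv2.INTER_CUBIC);save('s5.png',a);save('t5.png',b)
E
```

```text
18.7833 [ 1.111 -0.021 -1.24   2.225  0.073  0.315 -0.309] F [ 0.4  0.  -0.9] T [-0.14  0.84 -0.05] 0.145 [0.5153 0.0293 0.2686]
[[ 0.081  0.816  0.572]
 [ 0.992 -0.123  0.035]
 [ 0.099  0.565 -0.819]]
tilt 34.9761120706319 az 3.479742550988424
rim in tool [-0.31996502  2.6268172  53.16803271]
```

View pics/s5.png

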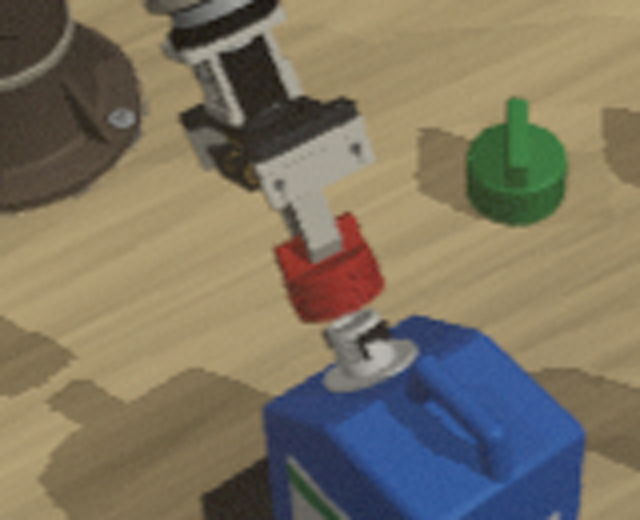

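View pics/w5.png

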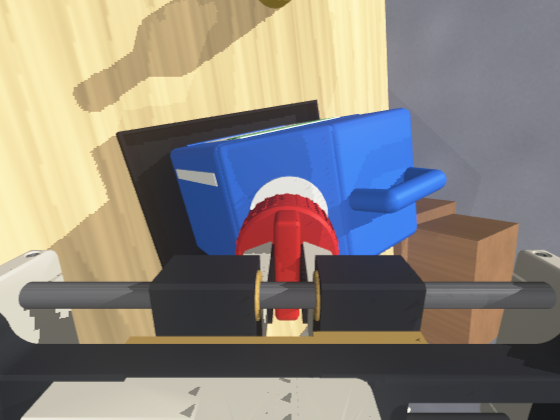

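```bash
python3 - <<'E'
from h import *
d=wpose(dict(np.load('w5.npz')));f=d['frame'];R=Ro.from_rotvec(d['rot']).as_matrix();P=cloud(d)
m=(f.min(2)>120)&(np.ptp(f.astype(int),axis=2)<45);m[:165]=0;m[225:]=0;m[:,:240]=0;m[:,335:]=0
k,l,st,ce=cv2.connectedComponentsWithStats(m.astype(np.uint8));i=1+np.argmax(st[1:,4]);print(st[i])
q=(P[l==i]-d['pos'])@R*1000
print(np.percentile(q,[2,50,98],axis=0).round(1))
# fit circle to outer contour
c=max(cv2.findContours((l==i).astype(np.uint8),0,1)[0],key=len)[:,0]
e=[]
for u,v in c:
    if v<202: e.append(((P[v,u]-d['pos'])@R*1000))
e=np.array(e);e=e[abs(e[:,2]-np.median(e[:,2]))<6]
A=np.c_[2*e[:,:2],np.ones(len(e))];s=np.linalg.lstsq(A,(e[:,:2]**2).sum(1),rcond=None)[0];print('plate ctr',s[:2],'r',np.sqrt(s[2]+s[:2]@s[:2]),'z',np.median(e[:,2]))
m=redmask(f);m[:190]=0;m[260:]=0
q=(P[m]-d['pos'])@R*1000;q=q[q[:,2]>6];print('cap y',np.percentile(q,[.5,2,50,98,99.5],axis=0).round(1))
save('z6.png',cv2.resize(f[160:270,220:360],None,fx=5,fy=5,interpolation=cv2.INTER_CUBIC))
E
```

```text
[ 250  177   78   39 1178]
[[  6.5 -28.8  84.4]
 [ 22.7   3.   85.9]
 [ 33.   33.2  87.6]]
plate ctr [13.43699506  1.6140008 ] r 21.34176950859423 z 86.15186735265672
cap y [[  1.9 -30.6   6. ]
 [  7.2 -29.5   6.1]
 [ 28.9  -0.7  14.2]
 [ 32.2  28.6  33.8]
 [ 32.4  30.7  35.1]]
```

View pics/z6.png

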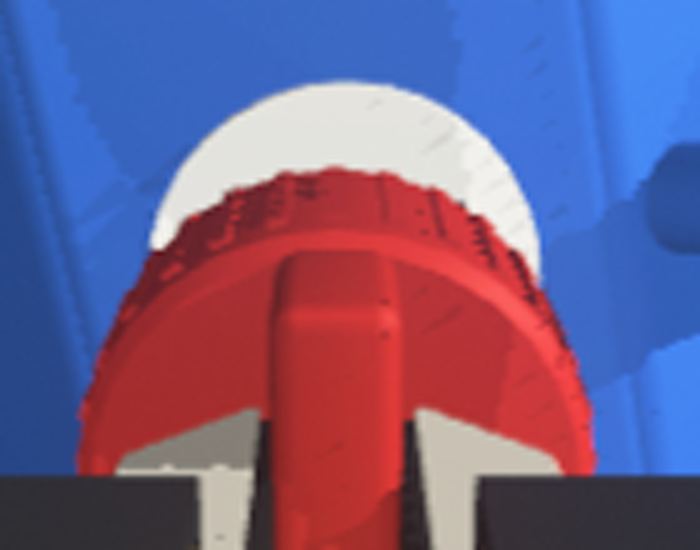

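Request:
{"api": "jog_arm", "payload": {
  "increments": [
    {"slide":[0,1.8,3],"roll":0,"gripper":0},
    {"slide":[0,1.8,6],"roll":0,"gripper":0},
    {"slide":[0,1.8,9],"roll":0,"gripper":0},
    {"slide":[0,1.8,12],"roll":0,"gripper":0},
    {"slide":[0,1.8,15],"roll":0,"gripper":0},
    {"slide":[0,1.8,18],"roll":0,"gripper":0},
    {"slide":[0,1.8,21],"roll":0,"gripper":0},
    {"slide":[0,1.8,24],"roll":0,"gripper":0},
    {"slide":[0,1.8,26],"roll":0,"gripper":0},
    {"slide":[0,1.8,26],"roll":0,"gripper":0}
  ]
}}

```text
clock: 19.77
position: [0.5316, 0.0301, 0.2477]
ee_rot: [2.003, 1.791, 0.664]
force: [-0.3, 0.2, -0.9]
width: 0.147
```

```bash
cat > st2.py <<'E'
from h import *
exec(open('st.py').read())
rim=np.array([.5478,.0305,.2265]);q=R.T@(rim-s['position'])*1000;print('rim in tool',q.round(1),'est cap_mid above rim',(q[2]-8.6).round(1),'F tool',(R.T@s['force']).round(1),'T tool',(R.T@s['ft_torque']).round(2))
x=np.array([np.cos(np.radians(35))*np.cos(.068),np.cos(np.radians(35))*np.sin(.068),np.sin(np.radians(35))]);y=np.array([-np.sin(.068),np.cos(.068),0])
print('bar ang',np.degrees(np.arctan2(R[:,0]@y,R[:,0]@x)))
E
python3 st2.py
```

```text
19.7667 [ 0.895  0.088 -1.122  2.233  0.556  0.304 -0.798] F [-0.3  0.2 -0.9] T [-0.18  0.85  0.02] 0.147 [0.5316 0.0301 0.2477]
[[ 0.08   0.817  0.572]
 [ 0.992 -0.122  0.035]
 [ 0.099  0.564 -0.82 ]]
tilt 34.94365401873358 az 3.5323733507008135
rim in tool [-0.4  1.2 26.7] est cap_mid above rim 18.1 F tool [ 0.1 -0.8  0.5] T tool [ 0.84 -0.24 -0.09]
bar ang 79.77611985576124
```

There's no contact force with the skirt past the rim, so it is well aligned. Now I press against the spring.

Request:
{"api": "jog_arm", "payload": {
  "increments": [
    {"slide":[0,0,2],"roll":0,"gripper":0},
    {"slide":[0,0,4],"roll":0,"gripper":0},
    {"slide":[0,0,6],"roll":0,"gripper":0},
    {"slide":[0,0,8],"roll":0,"gripper":0},
    {"slide":[0,0,9],"roll":0,"gripper":0},
    {"slide":[0,0,10],"roll":0,"gripper":0},
    {"slide":[0,0,11],"roll":0,"gripper":0},
    {"slide":[0,0,12],"roll":0,"gripper":0},
    {"slide":[0,0,12],"roll":0,"gripper":0},
    {"slide":[0,0,12],"roll":0,"gripper":0}
  ]
}}

```text
clock: 20.6
position: [0.5386, 0.0305, 0.2381]
ee_rot: [2.003, 1.79, 0.664]
force: [-5.3, 1.1, 7.0]
width: 0.144
```

```bash
python3 st2.py
```

```text
20.6 [ 0.797  0.117 -1.046  2.239  0.689  0.299 -0.934] F [-5.3  1.1  7. ] T [0.12 0.99 0.15] 0.144 [0.5386 0.0305 0.2381]
[[ 0.08   0.816  0.572]
 [ 0.992 -0.122  0.035]
 [ 0.099  0.565 -0.819]]
tilt 34.971774127868926 az 3.5342215575121383
rim in tool [-0.4  1.  14.8] est cap_mid above rim 6.2 F tool [ 1.3 -0.5 -8.7] T tool [ 1.01  0.06 -0.02]
bar ang 79.76732924832122
```

Request:
{"api": "jog_arm", "payload": {
  "increments": [
    {"slide":[0,0,0.5],"roll":0.06,"gripper":0},
    {"slide":[0,0,0.5],"roll":0.15,"gripper":0},
    {"slide":[0,0,0.5],"roll":0.24,"gripper":0},
    {"slide":[0,0,0.5],"roll":0.33,"gripper":0},
    {"slide":[0,0,0.5],"roll":0.42,"gripper":0},
    {"slide":[0,0,0.5],"roll":0.51,"gripper":0},
    {"slide":[0,0,0.5],"roll":0.59,"gripper":0},
    {"slide":[0,0,0.5],"roll":0.66,"gripper":0},
    {"slide":[0,0,0.5],"roll":0.7,"gripper":0},
    {"slide":[0,0,0.5],"roll":0.7,"gripper":0}
  ]
}}

```text
clock: 21.43
position: [0.5388, 0.0302, 0.2378]
ee_rot: [2.63, 1.044, 0.847]
force: [-6.0, -0.7, 6.3]
width: 0.149
```

```bash
python3 st2.py
```

```text
21.4333 [ 0.661  0.092 -0.898  2.245  0.61   0.279 -1.569] F [-6.  -0.7  6.3] T [-0.14  1.04  0.09] 0.149 [0.5388 0.0302 0.2378]
[[ 0.589  0.571  0.572]
 [ 0.678 -0.735  0.035]
 [ 0.44   0.367 -0.819]]
tilt 34.97447765824155 az 3.4789523662830253
rim in tool [ 0.5  0.8 14.4] est cap_mid above rim 5.8 F tool [-1.2 -0.6 -8.6] T tool [ 0.66 -0.81 -0.12]
bar ang 39.49131641098749
```

The bar is at 39° and turning freely under the humps, so I'll finish the turn.

Request:
{"api": "jog_arm", "payload": {
  "increments": [
    {"slide":[0,0,0.4],"roll":0.06,"gripper":0},
    {"slide":[0,0,0.4],"roll":0.15,"gripper":0},
    {"slide":[0,0,0.4],"roll":0.24,"gripper":0},
    {"slide":[0,0,0.4],"roll":0.33,"gripper":0},
    {"slide":[0,0,0.4],"roll":0.42,"gripper":0},
    {"slide":[0,0,0.4],"roll":0.51,"gripper":0},
    {"slide":[0,0,0.4],"roll":0.59,"gripper":0},
    {"slide":[0,0,0.4],"roll":0.65,"gripper":0},
    {"slide":[0,0,0.4],"roll":0.69,"gripper":0},
    {"slide":[0,0,0.4],"roll":0.69,"gripper":0}
  ]
}}

```text
clock: 22.27
position: [0.5391, 0.0302, 0.2375]
ee_rot: [-2.979, -0.098, -0.939]
force: [-6.1, -0.5, 5.7]
width: 0.151
```

```bash
python3 st2.py
```

```text
22.2667 [ 0.544  0.076 -0.774  2.251  0.556  0.268 -2.213] F [-6.1 -0.5  5.7] T [-0.06  1.06 -0.  ] 0.151 [0.5391 0.0302 0.2375]
[[ 0.818  0.065  0.572]
 [ 0.055 -0.998  0.035]
 [ 0.573  0.003 -0.819]]
tilt 34.977066716166945 az 3.4729463513503087
rim in tool [ 0.9  0.2 14. ] est cap_mid above rim 5.4 F tool [-1.8  0.2 -8.2] T tool [ 0.01 -1.07  0.  ]
bar ang -0.03920003902748197
```

Bar at 0°. Now I back off gently while still holding, to confirm that it is caught in the pockets.

Request:
{"api": "jog_arm", "payload": {
  "increments": [
    {"slide":[0,0,-1],"roll":0,"gripper":0},
    {"slide":[0,0,-2],"roll":0,"gripper":0},
    {"slide":[0,0,-3],"roll":0,"gripper":0},
    {"slide":[0,0,-4],"roll":0,"gripper":0},
    {"slide":[0,0,-5],"roll":0,"gripper":0},
    {"slide":[0,0,-6],"roll":0,"gripper":0},
    {"slide":[0,0,-7],"roll":0,"gripper":0},
    {"slide":[0,0,-7],"roll":0,"gripper":0},
    {"slide":[0,0,-7],"roll":0,"gripper":0},
    {"slide":[0,0,-7],"roll":0,"gripper":0}
  ],
  "newtons": 30
}}

```text
clock: 23.1
position: [0.5351, 0.03, 0.2431]
ee_rot: [-2.979, -0.102, -0.939]
force: [-1.3, -0.8, 3.9]
width: 0.145
```

```bash
python3 st2.py
```

```text
23.1 [ 0.578  0.06  -0.799  2.248  0.483  0.275 -2.137] F [-1.3 -0.8  3.9] T [-0.19  0.63 -0.17] 0.145 [0.5351 0.03   0.2431]
[[ 0.817  0.067  0.572]
 [ 0.057 -0.998  0.035]
 [ 0.573  0.004 -0.819]]
tilt 34.97130466594323 az 3.518900463362929
rim in tool [ 0.9  0.3 20.8] est cap_mid above rim 12.2 F tool [ 1.1  0.7 -4. ] T tool [-0.22 -0.64  0.06]
bar ang 0.09985150445883176
```

Request:
{"api": "jog_arm", "payload": {
  "increments": [
    {"slide":[0,0,-0.5],"roll":0,"gripper":0},
    {"slide":[0,0,-1],"roll":0,"gripper":0},
    {"slide":[0,0,-1.5],"roll":0,"gripper":0},
    {"slide":[0,0,-1.5],"roll":0,"gripper":0},
    {"slide":[0,0,-1.5],"roll":0,"gripper":0},
    {"slide":[0,0,-1.5],"roll":0,"gripper":0},
    {"slide":[0,0,-1.5],"roll":0,"gripper":0},
    {"slide":[0,0,-1.5],"roll":0,"gripper":0},
    {"slide":[0,0,-1.5],"roll":0,"gripper":0},
    {"slide":[0,0,-1.5],"roll":0,"gripper":0}
  ]
}}

```text
clock: 23.93
position: [0.5346, 0.03, 0.2436]
ee_rot: [-2.978, -0.101, -0.937]
force: [20.1, 0.7, -19.7]
width: 0.15
```

```bash
python3 st2.py
```

```text
23.9333 [ 0.584  0.058 -0.803  2.247  0.466  0.275 -2.12 ] F [ 20.1   0.7 -19.7] T [-0.15 -0.38 -0.09] 0.15 [0.5346 0.03   0.2436]
[[ 0.818  0.067  0.571]
 [ 0.057 -0.998  0.037]
 [ 0.573  0.002 -0.82 ]]
tilt 34.93325681299485 az 3.6695474838618805
rim in tool [ 1.   0.3 21.6] est cap_mid above rim 13.0 F tool [ 5.2  0.6 27.6] T tool [-0.2   0.37 -0.02]
bar ang 0.04649998138698772
```

It holds against a 28 N pull, so it is locked. I'll relax, release and withdraw along the axis.

Request:
{"api": "jog_arm", "payload": {
  "increments": [
    {"slide":[0,0,1],"roll":0,"gripper":0},
    {"slide":[0,0,1.2],"roll":0,"gripper":0},
    {"slide":[0,0,1.2],"roll":0,"gripper":0.5},
    {"slide":[0,0,1.2],"roll":0,"gripper":0.5},
    {"slide":[0,0,1.2],"roll":0,"gripper":0.5},
    {"slide":[0,0,1.2],"roll":0,"gripper":0.5},
    {"slide":[0,0,1.2],"roll":0,"gripper":0.5},
    {"slide":[0,0,-5],"roll":0,"gripper":0.5},
    {"slide":[0,0,-20],"roll":0,"gripper":0.5},
    {"slide":[0,0,-40],"roll":0,"gripper":0.5}
  ]
}}

```text
clock: 24.77
position: [0.512, 0.029, 0.2743]
ee_rot: [-2.979, -0.104, -0.935]
force: [-0.4, -0.9, -0.3]
width: 0.5
```

Request:
{"api": "jog_arm", "payload": {
  "increments": [
    {"slide":[0,0,-30],"roll":0,"gripper":0.5},
    {"slide":[0,0,-60],"roll":0,"gripper":0.5},
    {"slide":[0,0,-90],"roll":0,"gripper":0.5},
    {"slide":[0,0,-100],"roll":0,"gripper":0.5},
    {"slide":[0,0,-100],"roll":0,"gripper":0.5},
    {"slide":[0,0,-100],"roll":0,"gripper":0.5},
    {"slide":[0,0,-100],"roll":0,"gripper":0.5},
    {"slide":[0,0,-100],"roll":0,"gripper":0.5},
    {"slide":[0,0,-100],"roll":0,"gripper":0.5},
    {"slide":[0,0,-100],"roll":0,"gripper":0.5}
  ]
}}

```text
clock: 25.6
position: [0.4554, 0.0248, 0.3558]
ee_rot: [-2.981, -0.102, -0.935]
force: [-0.5, 0.0, -0.4]
width: 0.503
```

```bash
python3 st2.py; python3 - <<'E'
from h import *
s=arm.observe();d=wpose(arm.get_image('wrist'),s);save('w9.png',d['frame'])
P=cloud(d);m=redmask(d['frame'])&(np.linalg.norm(P-np.array([.54,.03,.24]),axis=2)<.08);p=P[m]
rim=np.array([.5478,.0305,.2265]);z=-Ro.from_rotvec(s['ee_rot']).as_matrix()[:,2]
h=(p-rim)@z*1000;print('cap top above rim mm',np.percentile(h,[50,99]),m.sum())
b=p[h>h.max()-14];x=np.array([.817,.056,.574]);y=np.array([-.068,.998,0]);q=np.c_[(b-rim)@x,(b-rim)@y]*1000
q=q[np.argsort(q[:,0])];print('bar',cv2.minAreaRect(q.astype(np.float32)))
d=arm.get_image('scene');save('s9.png',d['frame']);save('s9z.png',cv2.resize(d['frame'][160:260,210:330],None,fx=6,fy=6,interpolation=cv2.INTER_CUBIC))
E
```

```text
25.6 [ 0.599 -0.297 -0.599  2.177 -0.318  0.619 -1.329] F [-0.5  0.  -0.4] T [-0.09  0.85  0.  ] 0.503 [0.4554 0.0248 0.3558]
[[ 0.819  0.067  0.57 ]
 [ 0.057 -0.998  0.035]
 [ 0.571  0.004 -0.821]]
tilt 34.82250867441551 az 3.5034864199960163
rim in tool [  2.1  -0.  159. ] est cap_mid above rim 150.4 F tool [-0.6 -0.1  0. ] T tool [-0.02 -0.86 -0.02]
bar ang 0.07833679259733584
cap top above rim mm [16.96301601 39.58104883] 2854
bar ((-0.1283893585205078, -0.004364967346191406), (13.188202857971191, 58.813926696777344), 89.85880279541016)
```

View pics/w9.png

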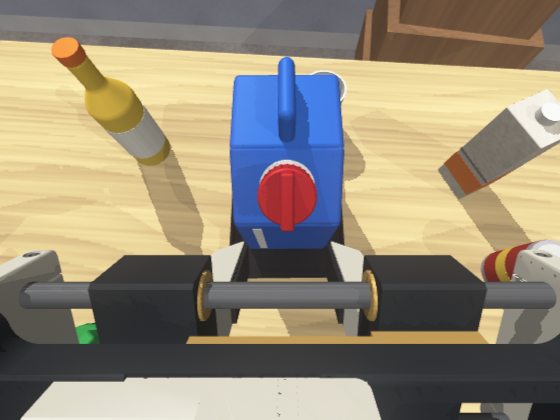

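View pics/s9.png

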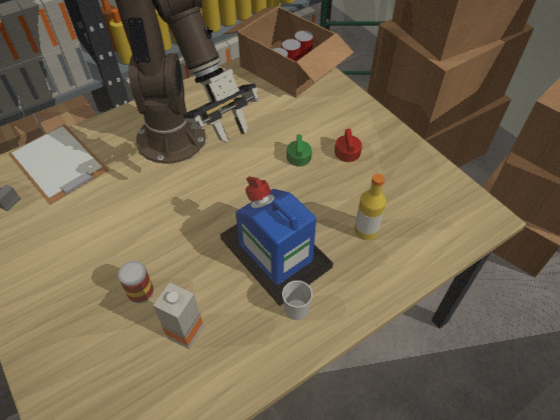

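The wrist view shows the cap centred on the neck at (287,195), with its bar at 0° to the neck's x. Its top is about 39 mm above the rim, against 38 expected for the locked height. The scene view shows the tin, oil bottle, carton and beaker standing where they were.

```bash
python3 -c "
from cell import arm
print(arm.sign_off())"
```

```text
the job is handed in; nothing more can be done
None
```

The smaller red cap is locked on the canister's neck and released. The job was handed in at about 26 s, with the gripper clear.

**How it was done:** I gripped the cap by its bar and lifted it. The moves have no pitch command, so I repeatedly asked for out-of-reach poses at joint 6's limit until the tool leaned 35°. I then set the cap on the neck with its bar at 80°, pressed with about 9 N, turned it clockwise to 0° and let go.

**Last checks:**
- **Lock:** eased back, the spring force fell to about 4 N, as expected at the 11 mm locked height. A further 28 N pull did not lift the cap.
- **Position after release:** the bar is in line with the neck's x to within 0.2°. The cap top is about 39 mm above the rim, against 38 mm expected.
- **Bystanders:** the tin, oil bottle, carton and beaker appear unmoved in the final picture.
- **Force:** the highest force I read was 28 N, during that pull.

**Disagreements:**
- The camera estimates of the rim differed by up to about 4 mm, and of the cap by about 5 mm. I blended them and corrected from the wrist view.
- One fit of the tray's edge gave a yaw of −0.1°, against about 4° from the other edges, so I discarded it.

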